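# Pass the orange dish off the lazy Susan, ear first

## Task

Turn the lazy Susan (it has a knob for this) until it clicks home with the eared blue dish at the front, then lift the dish by the ear nearest you, keeping it level so that the orange stays in the middle, and give it a quarter turn in the air so that its free ear points along the worktop to whichever side, left or right, the big blue fruit bowl stands. Finish while still holding the dish there by its ear, level, still and about a hand's breadth or more above the lazy Susan, ready for a helper to take it by the free ear. Do not touch the orange, leave the lazy Susan clicked in, and leave everything else standing where it is.

Things in the scene. Friction and masses are not known exactly. Their poses are not given: they have to be found in the camera images.
- susan_base: round dark wooden foot of the lazy Susan, 212 mm across, 14 mm high, fixed to the worktop; origin on the turning axis at worktop level; z up; its own -x is the lazy Susan's front, which looks at the robot (along the room's -x within 0.12 rad)
- turntable: the lazy Susan's wooden disc, 330 mm across, its top 36 mm above the worktop; turns on the foot; origin on the axis; z up; own -x points to the dish's place. A sprung ball catch clicks in when its -x is at the foot's front (also when either other place is). Starts with the dish 0.65 to 1.3 rad to the robot's right: turn clockwise from above. Friction 0.03 N m; the catch resists about 0.4 N m near 0.12 rad, snaps in from 0.05 rad
- knob (a point): grip point on the upright round wooden knob fixed near the disc's rim: 22 mm across, 48 mm tall, 150 mm from the axis; the point lies 34 mm above the disc's top (70 mm above the worktop). Seen from the axis the knob stands 0.80 rad clockwise from the dish, so 0.80 rad to the robot's left of the front when it has clicked in
- dish: shallow round blue stoneware dish, 135 mm across, 34 mm high, 0.22 kg, loose on the disc, with two equal ears opposite each other. Origin under its centre on the underside; z up, -x to ear_a, +x to ear_b; its x points to the lazy Susan's axis within 0.1 rad. Inside it slopes 10 degrees down to the middle: the orange centres itself while the dish is within 8 degrees of level
- ear_a (a point): grip point of the ear at the disc's rim (nearest the robot once clicked in), 92 mm from the dish's centre, 24 mm above its underside (60 mm above the worktop). Ear: flat-sided horizontal tab, 26 mm wide, 16 mm thick, straight from the dish to 105 mm from its centre, then a round end to 118 mm. Dish and orange (0.34 kg) hang beside the grip: hold it firmly
- ear_b (a point): grip point of the opposite, equal ear, which points to the lazy Susan's middle
- dish_middle (a point): lowest point of the dish's inside, on its axis, 8 mm above its underside
- orange_center (a point): centre of the loose orange, 68 mm across, 0.12 kg, lying in the dish
- blue_bowl: big blue stoneware bowl heaped with citrus, 303 mm across and 144 mm high, fixed; it stands at the left end or at the right end of the work area (the coffee mill at the other); origin under its centre, its y axis runs along the worktop to the robot's left, as the room's y
- coffee_mill: box coffee mill with a crank on top, 148x176x258 mm, fixed, at the other end of the work area
- jam_jar: jam jar with a white cap, 65 mm across, 94 mm high, loose, standing on the disc in another place
- red_tin: red spice tin, 57 mm across, 68 mm high, loose, standing on the disc in the third place
- peeler: black peeler, 170x25x18 mm, loose, lying at the right
- matchbox: red matchbox, 36x54x16 mm, loose, lying at the left
- dish_place (a point): centre of the dish's place on top of the disc, 88 mm from the axis
Mind the look-alikes: they are no part of the job. What is shaped like the red_tin but pink or turquoise is not meant.

How it is judged:
On the way, in this order (a step that is already met when the one before it is completed fails the run):
1. the lazy Susan is turned until it clicks in with the dish at the front (within 0.05 rad) and rests there, the dish still standing on it (y of dish_place in the frame of susan_base between -0.0044 and 0.0044 m and x of dish_place in the frame of susan_base below 0 m and angular speed of turntable below 0.05 rad/s and horizontal distance between dish and dish_place below 0.03 m and height (world z) of dish below 0.045 m), for 0.3 s.
2. the dish is lifted clear of the lazy Susan in the fingers, not yet turned (within 0.6 rad of front to back) (height (world z) of dish above 0.06 m and contact force between dish and turntable below 0.05 N and contact force between the fingers and dish above 1 N and angle between the x axis of dish and the x axis of susan_base, either way round below 0.6 rad), for 0.1 s.
At the end, for the whole second after the job is handed in: Dish held by ear_a (grasp within 50 mm), underside 70 mm or more above the disc, touching nothing else; free ear points along the worktop to the bowl's side within 0.2 rad; level within 0.105 rad; all still; orange within 12 mm of the middle; lazy Susan within 0.05 rad of 0 (height (world z) of dish above 0.106 m and contact force between the fingers and dish above 1 N and distance between the grasp point and ear_a below 0.05 m and x of blue_bowl in the frame of dish above 0 m and angle between the x axis of dish and the y axis of blue_bowl, either way round below 0.2 rad and angle between dish's own z axis and vertical below 0.105 rad and horizontal distance between orange_center and dish_middle below 0.012 m and distance between orange_center and dish_middle below 0.045 m and linear speed of dish below 0.02 m/s and angular speed of dish below 0.1 rad/s and linear speed of orange below 0.03 m/s and y of dish_place in the frame of susan_base between -0.0044 and 0.0044 m and x of dish_place in the frame of susan_base below 0 m and contact force between dish and turntable below 0.05 N and contact force between dish and jam_jar below 0.05 N and contact force between dish and red_tin below 0.05 N and contact force between dish and blue_bowl below 0.05 N and contact force between dish and coffee_mill below 0.05 N); the arm keeps its last pose, push and grip.
It fails at once if the orange rolls more than 25 mm from the middle of the dish, or leaves it (horizontal distance between orange_center and dish_middle above 0.025 m or distance between orange_center and dish_middle above 0.05 m).
It fails at once if the dish is tilted more than 0.2 rad (angle between dish's own z axis and vertical above 0.2 rad).
It fails at once if the robot touches the orange (contact force between any of the fingers, the arm and orange above 0.3 N).
It fails at once if the jam jar or the red tin tips or leaves the lazy Susan (angle between any of jam_jar, red_tin's own z axis and vertical above 0.3 rad or horizontal distance between any of jam_jar, red_tin and susan_base above 0.14 m or height (world z) of any of jam_jar, red_tin above 0.06 m).
It fails at once if another thing on the worktop is moved more than 30 mm (distance of any of peeler, matchbox from where it was at the start of the episode above 0.03 m).
It also fails if it takes over 61 s, if anything falls off the work surface, if the arm or the gripper's body presses on something with over 40 N, if the wrist force passes 120 N, or if a joint passes its speed limit or range.

## Robot

A 7-joint arm with a two-finger parallel gripper is mounted at the origin on a cart in front of the work surface, level with it; the furniture and walls round the work are solid. World frame = base frame: x ahead of the robot, y to its left, z up, the work surface at z = 0. Lengths are in m, angles in rad, forces in N, time in s.
With the tool pointing down it reaches from about 0.425 to 0.925 m from the base axis. Payload 6.8 kg.
Tool frame: the origin (TCP) lies on the centre line of the jaws, within the pads' length; the fingertips stand 14 mm ahead of it and the grasp point (between the pads) lies 5 mm behind it (bot.finger_overhang is the distance from the TCP to the fingertips, in m); z points along the fingers, y is the line along which they close (so a half turn about z gives the same grasp; the last joint's range is limited). The gripper opens to 85 mm and grips with 20 to 120 N. Pads are 22 mm wide; open, the fingers measure 114 mm over their backs; the gripper's body (76 mm by 85 mm) begins 54 mm behind the grasp point. The pads swing forward as they close: fully open they stand 13 mm farther back than shut.
Start: joints at [1.041, 0.477, 0.022, 1.555, -0.011, 1.109, -0.083], TCP at [0.276, -0.616, 0.245] pointing down, gripper open.
Joint ranges: [-2.96, 2.96], [-0.34, 2.1], [-1.41, 1.46], [0.24, 2.44], [-1.37, 4.51], [0.17, 1.92], [-2.96, 2.96]. Speed limits (rad/s): [2.39, 2.39, 3.14, 3.14, 3.14, 3.14, 3.14].

## Interface

Orientations are given as a unit quaternion [w, x, y, z].
In Python, from station import bot gives the robot as it stands.
- The arm moves only by the shell command python3 -m inch 'ROWS' [OPENING] [FORCE]. ROWS is JSON, a list of rows, each a list of 4 numbers: the shift along the tool's x, y, z in m, then the turn about the tool's z in degrees. A call has 1 to 12 rows; each row shifts and turns the commanded pose from where the row before left it, along the tool's axes as they then stand; what a row does not reach is not made up. A row lasts 1/10 s, in which the tool goes at most 50 mm and 8.59 degrees, less where a joint would pass 70% of its speed; a pose out of reach is approached as far as the arm can. A call is refused whole if a number of a shift passes 0.05 or a number of a turn 8.59, either way. A call with a gripper value outside its range is refused whole. OPENING is the finger opening in m, from 0 to 0.0854, set as the call begins (- or left out, the last holds). The fingers move at their own pace and stop on an object; FORCE is the grip in N (left out, the last holds). Time passes only in rows, so rows that do not move let the fingers close. It gives the time, the measured TCP pose, the force, the opening and the grip force at its end, in the units of the state.
- bot.get_obs(): the state, without advancing time (a new reading comes with each control period).
- bot.read_camera(name): name is "scene" or "side" or "wrist"; returns a dict with "color" (384x512x3 uint8, red, green, blue), "mtx" (3x3 intrinsics, pixels), "world_from_camera" (4x4, takes a point from camera to world coordinates); the wrist camera has in their place "hand_eye" (4x4, takes a point from camera to tool coordinates, whose origin is the TCP and whose axes are the flange's). Camera axes: x right, y up, looking along -z (the intrinsics and any distortion apply to the point x, -y, -z); pixel columns grow to the right and rows downward; lengths in m; the calibration is good to about 2 mm. The wrist camera is an equidistant fisheye: a pixel r from the principal point sees the ray r / f radians off the axis. A picture is of the moment at which its call begins: read the wrist's pose just before it. There is no depth.
- bot.hand_in(): hands the job in; it is judged then, once.
The state is a dict: "t": time; "q": joint angles; "joint_vel": joint speeds; "joint_torque": joint torques, N m; "eef_pos": TCP position; "tool_rot": TCP orientation; "contact_force": force on the tool from outside, world axes, zero at the start; "torque": the same for the moment, N m; "gripper_width": opening from 0.0 (shut) to 1.0 (fully open); "grasp_force": force on a finger pad.
Only numpy, scipy, OpenCV 4.12 (cv2) and the standard library are available. Lean on these libraries where they do the work, as an engineer would, in place of code of your own. Each camera call takes 0.05 s, during which the arm holds its last target. There are 200 camera calls.

## Working session

There is one attempt and no reset: what is moved stays moved. The work goes in short steps, Python scripts to look and compute and a shell command to move; the robot and the scene stay as the last step left them, time stands still between calls to the robot, and variables do not carry over. Pictures are saved under pics/ and viewed, at most 10 in all, crops included, and the job is handed in when it is done.

```bash
ls; mkdir -p pics
cat > h.py <<'E'
import numpy as np, cv2
from station import bot
def snap(n,name=None):
    o=bot.get_obs(); c=bot.read_camera(n)
    if name: cv2.imwrite(f'pics/{name}.png',c['color'][:,:,::-1])
    return o,c
def ray(c,u,v):
    K=c['mtx'];d=np.array([(u-K[0,2])/K[0,0],-(v-K[1,2])/K[1,1],-1.]);T=c['world_from_camera']
    return T[:3,3],T[:3,:3]@d
def onz(c,u,v,z):
    p,d=ray(c,u,v);return p+d*(z-p[2])/d[2]
def proj(c,P):
    T=np.linalg.inv(c['world_from_camera']);q=T[:3,:3]@np.array(P)+T[:3,3];K=c['mtx']
    return K[0,0]*q[0]/-q[2]+K[0,2],K[1,1]*-q[1]/-q[2]+K[1,2]
E
python3 - <<'E'
from h import *
a=snap('scene')[1];b=snap('side')[1]
o,w=snap('wrist')
print({k:np.round(v,3) for k,v in o.items()})
print(a['world_from_camera'].round(3),b['world_from_camera'].round(3),a['mtx'],b['mtx'].round(1), [k for k in w],w['mtx'],w['hand_eye'].round(3))
cv2.imwrite('pics/a.png',np.vstack([cv2.resize(a['color'],(800,600))[:,:,::-1]]))
cv2.imwrite('pics/b.png',b['color'][:,:,::-1])
E
```

```text
pics
{'t': np.float64(0.1), 'q': array([ 1.041,  0.478,  0.022,  1.556, -0.012,  1.109, -0.083]), 'joint_vel': array([ 0.001, -0.   ,  0.   , -0.003, -0.002, -0.   , -0.   ]), 'joint_torque': array([ 5.0000e-03, -5.9776e+01,  1.6140e+00, -2.8195e+01,  1.3000e-02,
        5.0000e-03, -0.0000e+00]), 'eef_pos': array([ 0.276, -0.615,  0.244]), 'tool_rot': array([-0.001,  0.978,  0.209, -0.   ]), 'contact_force': array([ 0.183, -0.365, -0.121]), 'torque': array([ 0.034, -0.036, -0.003]), 'grasp_force': np.float64(0.0), 'gripper_width': np.float64(0.999)}
[[-0.837  0.348 -0.423 -0.076]
 [-0.547 -0.499  0.672  1.186]
 [ 0.023  0.794  0.608  1.089]
 [ 0.     0.     0.     1.   ]] [[ 0.993  0.099 -0.065  0.514]
 [-0.118  0.765 -0.634 -0.952]
 [-0.013  0.637  0.771  1.311]
 [ 0.     0.     0.     1.   ]] [[422.53143004   0.         249.46545604]
 [  0.         422.53143004 193.73437568]
 [  0.           0.           1.        ]] [[485.7   0.  260.9]
 [  0.  485.7 201.8]
 [  0.    0.    1. ]] ['color', 'mtx', 'hand_eye'] [[297.31863964   0.         252.15610213]
 [  0.         297.31863964 191.0541865 ]
 [  0.           0.           1.        ]] [[ 0.     0.962  0.274  0.07 ]
 [ 1.    -0.    -0.    -0.001]
 [ 0.     0.274 -0.962 -0.128]
 [ 0.     0.     0.     1.   ]]
```

View pics/a.png

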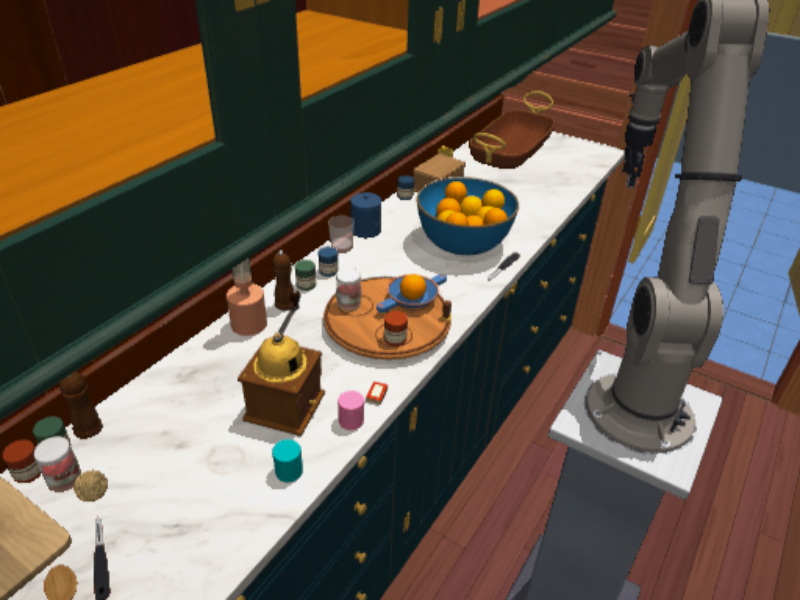

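View pics/b.png

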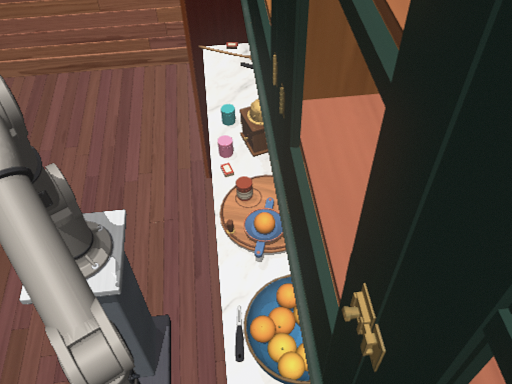

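The scene view shows the turntable at about (387,315) in the 800x600 picture. The eared blue dish with the orange is at (413,290), its ears at (440,280) and (387,305). The dark knob is at (446,310), and the blue bowl is beyond, on the robot's right (−y).
Candidates (800x600 px):
- **Blue things:** eared dish (413,290), fruit bowl (467,215), blue canister (366,213), small blue jars (328,262) and (405,186).
- **Tins:** red (395,328), pink (350,410), turquoise (287,460).

I choose the eared dish on the disc.

Run:
```python
from h import *
a=snap('scene')[1];b=snap('side')[1]
A=a['color'][165:235,195:305];B=b['color'][165:270,210:300]
cv2.imwrite('pics/c.png',np.hstack([cv2.resize(A,(440,280),interpolation=cv2.INTER_CUBIC),np.pad(cv2.resize(B,(360,420),interpolation=cv2.INTER_CUBIC),((0,0),(0,0),(0,0)))[:280]])[:,:,::-1])
for n,c in(('a',a),('b',b)):
    hsv=cv2.cvtColor(c['color'],cv2.COLOR_RGB2HSV)
    # blue near dish
    m=cv2.inRange(hsv,(100,90,50),(125,255,255))
    k,l,s,ce=cv2.connectedComponentsWithStats(m)
    for i in range(1,k):
        if s[i,4]>25: print(n,'blue',s[i],ce[i].round(1),onz(c,*ce[i],.06).round(3))
    m=cv2.inRange(hsv,(8,150,180),(22,255,255))
    k,l,s,ce=cv2.connectedComponentsWithStats(m)
    for i in range(1,k):
        if s[i,4]>60: print(n,'or',s[i],ce[i].round(1),onz(c,*ce[i],.078).round(3))
```

```text
a blue [ 391  104   45  106 1078] [414.1 161.4] [ 0.16  -0.582  0.06 ]
a blue [255 113  10   8  52] [259.5 115.4] [ 0.971 -0.555  0.06 ]
a blue [268 114  63  25 530] [295.2 124.1] [ 0.77  -0.581  0.06 ]
a blue [ 453  114   59  132 5564] [485.1 179.3] [-0.134 -0.618  0.06 ]
a blue [225 123  19  29 456] [234.  136.9] [ 0.951 -0.291  0.06 ]
a blue [268 134  61  29 843] [296.4 150.8] [ 0.641 -0.353  0.06 ]
a blue [204 159  12  10  77] [209.3 162.5] [ 0.911 -0.042  0.06 ]
a blue [277 175   9   7  34] [281.1 178.2] [ 0.59 -0.12  0.06]
a blue [249 178  30  16 183] [263.6 186.6] [ 0.619 -0.027  0.06 ]
a blue [241 191  14   9  64] [247.6 194.9] [0.643 0.057 0.06 ]
a or [306   0  22  11 119] [313.7   3.1] [ 1.785 -2.847  0.078]
a or [ 190    7   70   55 2340] [217.8  30.6] [ 1.995 -1.568  0.078]
a or [   0   29  137  121 9467] [63.5 85.2] [ 2.076 -0.182  0.078]
a or [287 116  11   8  70] [292.  119.7] [ 0.791 -0.582  0.078]
a or [281 126  43  18 417] [299.5 135.4] [ 0.684 -0.46   0.078]
a or [258 176  14  10 113] [264.6 180.2] [ 0.627 -0.046  0.078]
a or [210 178  43  47 893] [232.5 202.8] [0.
[... 158 characters left out ...]
   8  46] [269.2 203.9] [0.645 0.063 0.06 ]
b blue [246 210  36  30 470] [263.2 226.2] [ 0.614 -0.026  0.06 ]
b blue [255 241  10  16  95] [259.5 248. ] [ 0.593 -0.108  0.06 ]
b blue [ 247  277   45   98 1193] [264.4 319.2] [ 0.579 -0.346  0.06 ]
b blue [289 323  14  24 166] [296.8 334.3] [ 0.661 -0.401  0.06 ]
b blue [298 371  12  10  64] [304.7 376.4] [ 0.662 -0.517  0.06 ]
b blue [267 372  26  12  41] [279.6 379.5] [ 0.597 -0.517  0.06 ]
b or [255 213  19  17 268] [264.1 221.1] [ 0.618 -0.019  0.078]
b or [278 284  17  22 301] [286.2 294.8] [ 0.648 -0.288  0.078]
b or [251 308  43  32 878] [272.3 323.5] [ 0.598 -0.37   0.078]
b or [269 334  38  45 799] [287.7 355.6] [ 0.626 -0.464  0.078]
```

View pics/c.png

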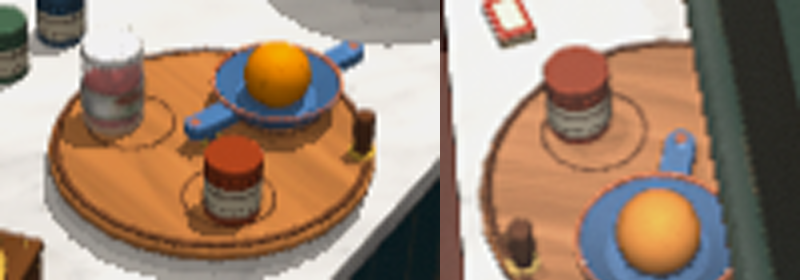

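Both crops confirm it: blue dish with two ears and the orange, dark round knob by the disc's rim between the dish and the robot. The dish is about 1.28 rad to the right. First I go above the knob.

```bash
python3 -m inch '[[0.015,-0.015,0,0],[0.033,-0.033,0,0],[0.033,-0.033,0,0],[0.033,-0.033,0,0],[0.033,-0.033,0,0],[0.033,-0.033,0,0],[0.033,-0.033,0,0],[0.033,-0.033,0,0],[0.033,-0.033,0,0],[0.033,-0.033,0,0],[0.033,-0.033,0,0],[0.033,-0.033,0,0]]' 0.05; python3 -m inch '[[0.033,-0.033,0,0],[0.033,-0.033,0,0],[0.02,-0.02,0,-8],[0,0,0,-8.5],[0,0,0,-8.5],[0,0,0,-8.5],[0,0,0,-8.5],[0,0,0,-8.5],[0,0,0,-8.5],[0,0,0,-8.5],[0,0,0,-8.5],[0,0,0,-8.5]]';python3 -m inch '[[0,0,0,-8.5],[0,0,0,-8.5],[0,0,0,-8.5],[0,0,0,-8.5],[0,0,0,-8.5],[0,0,0,-8.5],[0,0,0,-8.5],[0,0,0,-8.5],[0,0,0,-8.5],[0,0,0,-8.5],[0,0,0,-8.5],[0,0,0,-3]]'
cat >> h.py <<'E'
from scipy.spatial.transform import Rotation as Ro
def tool(o):
    q=o['tool_rot'];return Ro.from_quat([q[1],q[2],q[3],q[0]]).as_matrix(),np.array(o['eef_pos'])
def wray(o,w,u,v):
    K=w['mtx'];x=(u-K[0,2])/K[0,0];y=(v-K[1,2])/K[1,1];r=np.hypot(x,y)+1e-9
    d=np.array([np.sin(r)*x/r,-np.sin(r)*y/r,-np.cos(r)]);R,p=tool(o);H=w['hand_eye']
    return R@H[:3,3]+p,R@H[:3,:3]@d
def wonz(o,w,u,v,z):
    p,d=wray(o,w,u,v);return p+d*(z-p[2])/d[2]
def go(o,target,yaw):
    """world shift in tool axes + remaining turn (deg about tool z) to reach yaw (rad, of tool x)"""
    R,p=tool(o);psi=np.arctan2(R[1,0],R[0,0]);t=-np.degrees((yaw-psi+np.pi)%(2*np.pi)-np.pi)
    return (R.T@(np.array(target)-p)).round(4),round(t,2)
E
python3 - <<'E'
from h import *
o,w=snap('wrist','d')
R,p=tool(o);print(p.round(4),np.degrees(np.arctan2(R[1,0],R[0,0])),o['q'].round(2),R[:,2].round(3))
E
```

```text
t: 1.45
eef_pos: [0.4668, -0.1145, 0.2456]
tool_rot: [0.0, 0.978, 0.209, 0.0]
contact_force: [1.4, -0.1, 0.2]
gripper_width: 0.587
grasp_force: 0.0
t: 2.65
eef_pos: [0.5097, -0.0027, 0.2453]
tool_rot: [0.0, 0.581, 0.814, -0.0]
contact_force: [-0.5, -0.2, -0.4]
gripper_width: 0.589
grasp_force: 0.0
t: 3.85
eef_pos: [0.5097, -0.0028, 0.2452]
tool_rot: [-0.0, -0.22, 0.975, -0.0]
contact_force: [-0.1, -0.3, 0.0]
gripper_width: 0.583
grasp_force: 0.0
[ 0.5097 -0.0028  0.2452] -154.5755930995789 [ 0.61  0.32 -0.87  1.9   0.28  1.05  1.64] [-0. -0. -1.]
```

View pics/d.png

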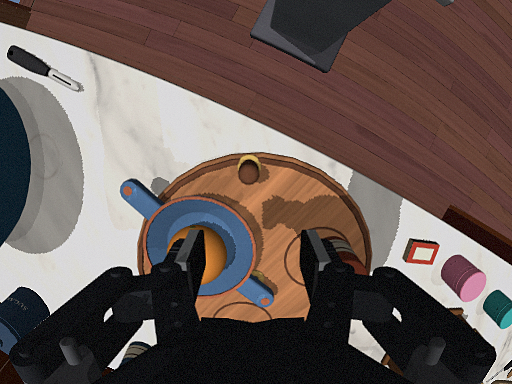

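The wrist view shows the knob at (249,173), ear_a's end at (129,190), ear_b's end at (263,299), and the disc rim passing about (248,153) and (370,240).

Run:
```python
from h import *
from scipy.optimize import least_squares
o,w=snap('wrist');R,p=tool(o)
im=w['color'];hsv=cv2.cvtColor(im,cv2.COLOR_RGB2HSV)
# rim: for rays through image from approx disc centre outward, outermost wood->white transition
C=np.array([256,262.]);P=[]
for an in list(range(-100,-68,3))+list(range(-60,-5,3)):
    d=np.array([np.cos(np.radians(an)),np.sin(np.radians(an))])
    for r in np.arange(135,70,-.5):
        u,v=C+d*r
        px=hsv[int(round(v)),int(round(u))]
        if 3<px[0]<22 and px[1]>110: P.append(wonz(o,w,u,v,.034)[:2]);break
P=np.array(P);f=least_squares(lambda c:np.hypot(*(P-c).T)-.165,[.64,.06],loss='soft_l1',f_scale=.002)
print('axis',f.x.round(4),(f.fun*1000).round(1))
ax=f.x
k=wonz(o,w,249,172,.08)[:2]
a=wonz(o,w,129,190,.068)[:2];b=wonz(o,w,263,299,.068)[:2]
print('knob',k.round(4),'r',np.hypot(*(k-ax)).round(4)); d=(a-b);print('ears',a.round(4),b.round(4),np.hypot(*d), 'mid',((a+b)/2).round(4))
ang=lambda v:np.arctan2(-v[1],-v[0])
print('knob ang right of front',ang(k-ax),'dish(ang) ',ang((a+b)/2-ax),ang(d))
```

```text
axis [0.6329 0.0518] [-12.1 -11.6 -11.7 -11.2 -10.8 -10.5  19.2  19.5  18.5  19.9  19.4  18.
  19.3  20.5  20.6  20.7  20.9  -4.9  -3.7  -4.3  -4.2  -4.1  -1.9  -2.9
  -1.9  -0.7  -0.1   0.7   0.9   1.2]
knob [ 0.5055 -0.0076] r 0.1406
ears [ 0.584 -0.121] [0.6463 0.0781] 0.20859510804094797 mid [ 0.6151 -0.0215]
knob ang right of front 0.43573255849144776 dish(ang)  1.3330234717819742 1.2677817046382616
```

Run:
```python
from h import *
print(go(bot.get_obs(),[.5055,-.0076,.07],np.radians(207.3)))
```

```text
(array([ 0.0058, -0.0026,  0.1752]), np.float64(-2.14))
```

```bash
python3 -m inch '[[0.0058,-0.0026,0.02,-2],[0,0,0.04,0],[0,0,0.04,0],[0,0,0.02,0],[0,0,0,0]]' 0.05
python3 - <<'E'
from h import *
snap('wrist','e')
E
```

```text
t: 4.45
eef_pos: [0.5035, -0.0077, 0.1227]
tool_rot: [-0.003, -0.234, 0.972, 0.001]
contact_force: [-0.5, -0.1, -0.0]
gripper_width: 0.588
grasp_force: 0.0
```

View pics/e.png

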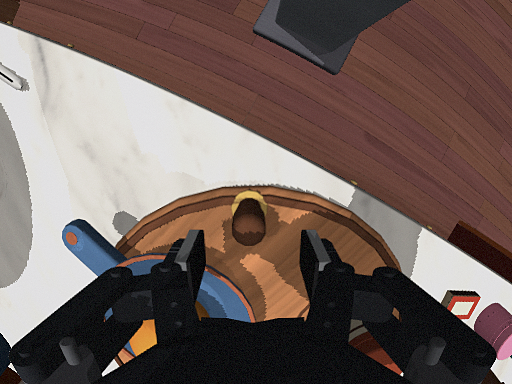

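The knob's top is at (249,232), centred between the open fingers; the dish rim lies clear to the left.

Run:
```python
from h import *
o,w=snap('wrist');k=wonz(o,w,249,233,.084);a=wonz(o,w,71,238,.068);print(k,a,go(o,[k[0],k[1],.07],np.radians(207.3)))
```

```text
[ 0.51056251 -0.00575624  0.084     ] [ 0.58882911 -0.12364946  0.068     ] (array([-0.0059, -0.0013,  0.0546]), np.float64(-0.18))
```

```bash
python3 -m inch '[[-0.005,-0.0013,0.01,0],[0,0,0.025,0],[0,0,0.019,0],[0,0,0,0]]' 0.05; python3 -m inch '[[0,0,0,0],[0,0,0,0],[0,0,0,0],[0,0,0,0]]' 0.027 20
```

```text
t: 4.95
eef_pos: [0.5101, -0.0065, 0.0701]
tool_rot: [-0.001, -0.235, 0.972, 0.0]
contact_force: [-0.6, -0.5, -0.1]
gripper_width: 0.58
grasp_force: 0.0
t: 5.35
eef_pos: [0.5112, -0.0063, 0.0721]
tool_rot: [0.001, -0.235, 0.972, -0.0]
contact_force: [-0.4, -0.0, 1.2]
gripper_width: 0.32
grasp_force: 0.0
```

```bash
python3 -m inch '[[0,0.0026,0,1],[0,0.004,0,1.5],[-0.0001,0.0052,0,2],[-0.0001,0.0052,0,2],[-0.0001,0.0052,0,2],[-0.0001,0.0052,0,2],[-0.0001,0.0052,0,2],[-0.0001,0.0052,0,2],[-0.0001,0.0052,0,2],[-0.0001,0.0052,0,2],[-0.0001,0.0052,0,2],[-0.0001,0.0052,0,2]]'; python3 -m inch '[[-0.0001,0.0052,0,2],[-0.0001,0.0052,0,2],[-0.0001,0.0052,0,2],[-0.0001,0.0052,0,2],[-0.0001,0.0052,0,2],[-0.0001,0.0052,0,2],[-0.0001,0.0052,0,2],[-0.0001,0.0052,0,2],[-0.0001,0.0052,0,2],[-0.0001,0.0052,0,2],[0,0.0026,0,1],[0,0,0,0]]'
python3 - <<'E'
from h import *
o,c=snap('side');print(go(o,[.644-.15*np.cos(.8),.063+.15*np.sin(.8),.07],np.radians(180-45.8)))
hsv=cv2.cvtColor(c['color'],cv2.COLOR_RGB2HSV)
m=cv2.inRange(hsv,(100,90,50),(125,255,255))
k,l,s,ce=cv2.connectedComponentsWithStats(m)
for i in range(1,k):
  if s[i,4]>25 and s[i,1]<275: print(s[i],ce[i].round(1),onz(c,*ce[i],.06).round(3))
E
```

```text
t: 6.55
eef_pos: [0.4944, 0.05, 0.0714]
tool_rot: [-0.0, -0.04, 0.999, -0.0]
contact_force: [-0.7, -1.0, -0.3]
gripper_width: 0.313
grasp_force: 0.2
t: 7.75
eef_pos: [0.5003, 0.1043, 0.0715]
tool_rot: [0.0, 0.142, 0.99, 0.0]
contact_force: [0.4, 0.7, 0.3]
gripper_width: 0.315
grasp_force: 0.0
(array([-0.019 ,  0.0746,  0.0015]), np.float64(29.49))
[264 200  12  10  64] [269.6 205. ] [0.646 0.058 0.06 ]
[228 202  38  29 475] [246.8 217.6] [0.566 0.016 0.06 ]
[216 225  17  12  96] [224.  230.5] [ 0.488 -0.027  0.06 ]
```

```bash
python3 -m inch '[[0,0.0026,0,1],[-0.0001,0.0052,0,2],[-0.0001,0.0052,0,2],[-0.0001,0.0052,0,2],[-0.0001,0.0052,0,2],[-0.0001,0.0052,0,2],[-0.0001,0.0052,0,2],[0,0.0026,0,1]]'; for i in 1 2; do python3 -m inch '[[0,0.0026,0,1],[0,0.0026,0,1]]' | egrep 'pos|force'; done;  python3 -m inch '[[0,0.0026,0,1],[0,0.0026,0,1]]' | egrep 'pos|force|rot';python3 -m inch '[[0,0.0026,0,1],[0,0.0026,0,1]]' | egrep 'pos|force|rot'
```

```text
t: 8.6
eef_pos: [0.5149, 0.1374, 0.0713]
tool_rot: [0.0, 0.262, 0.965, 0.0]
contact_force: [-0.0, 0.3, -0.5]
gripper_width: 0.313
grasp_force: 0.0
eef_pos: [0.5173, 0.1414, 0.0712]
contact_force: [-0.5, 0.2, 0.5]
grasp_force: 0.0
eef_pos: [0.5202, 0.1459, 0.0713]
contact_force: [-0.4, 0.4, 0.0]
grasp_force: 0.1
eef_pos: [0.5233, 0.1503, 0.0713]
tool_rot: [0.0, 0.313, 0.95, -0.0]
contact_force: [-0.3, -0.8, -0.3]
grasp_force: 0.1
eef_pos: [0.5264, 0.1545, 0.0713]
tool_rot: [0.0, 0.329, 0.944, -0.0]
contact_force: [-0.7, -0.5, 0.2]
grasp_force: 0.1
```

```bash
for i in 1 2 3 4; do python3 -m inch '[[0,0.0026,0,1],[0,0,0,0]]' | egrep -A9 'pos|force'|tr '\n' ' ';echo; [ $i -gt 0 ]; done
```

```text
eef_pos: [0.5281, 0.1569, 0.0714] tool_rot: [0.0, 0.337, 0.942, 0.0] contact_force: [-0.1, 0.6, 0.2] gripper_width: 0.318 grasp_force: 0.0 
eef_pos: [0.5293, 0.1581, 0.0712] tool_rot: [-0.0, 0.345, 0.939, -0.0] contact_force: [-0.7, -1.1, 0.7] gripper_width: 0.318 grasp_force: 0.8 
eef_pos: [0.531, 0.1601, 0.0711] tool_rot: [-0.0, 0.353, 0.935, -0.0] contact_force: [-1.0, -1.3, -0.3] gripper_width: 0.319 grasp_force: 0.9 
eef_pos: [0.5335, 0.1632, 0.0715] tool_rot: [0.0, 0.361, 0.932, 0.001] contact_force: [-0.0, 0.1, -0.3] gripper_width: 0.316 grasp_force: 0.0
```

```bash
for i in 1 2 3 4 5; do python3 -m inch '[[0,0.0026,0,1],[0,0,0,0]]' | egrep -A9 'pos|force'|tr '\n' ' ';echo; [ $i -gt 0 ]; done
```

```text
eef_pos: [0.5353, 0.1652, 0.0715] tool_rot: [0.0, 0.369, 0.929, 0.001] contact_force: [-0.3, -0.6, 0.1] gripper_width: 0.32 grasp_force: 0.0 
eef_pos: [0.5368, 0.1668, 0.0714] tool_rot: [0.0, 0.377, 0.926, 0.0] contact_force: [0.1, -0.5, -0.6] gripper_width: 0.315 grasp_force: 0.0 
eef_pos: [0.5386, 0.1685, 0.0714] tool_rot: [0.0, 0.386, 0.923, 0.0] contact_force: [-0.1, 0.6, -0.5] gripper_width: 0.316 grasp_force: 0.0 
eef_pos: [0.5403, 0.1701, 0.0713] tool_rot: [0.0, 0.394, 0.919, 0.0] contact_force: [0.3, -0.1, 0.0] gripper_width: 0.318 grasp_force: 0.0 
eef_pos: [0.5417, 0.1713, 0.0712] tool_rot: [-0.0, 0.402, 0.916, -0.001] contact_force: [-2.0, -1.9, 1.4] gripper_width: 0.313 grasp_force: 1.2
```

```bash
cat > ang.py <<'E'
from h import *
def dish(n='side'):
    o,c=snap(n)
    hsv=cv2.cvtColor(c['color'],cv2.COLOR_RGB2HSV)
    m=cv2.inRange(hsv,(100,90,50),(125,255,255));m[275:]=0;m[:185]=0
    k,l,s,ce=cv2.connectedComponentsWithStats(m)
    for i in range(1,k):
      if s[i,4]>25: print(s[i],ce[i].round(1),onz(c,*ce[i],.066).round(4))
    return o,c
E
python3 - <<'E'
from ang import *
o,c=dish();cv2.imwrite('pics/f.png',cv2.resize(c['color'][170:260,195:295],(800,600)[:1]+(600,),interpolation=cv2.INTER_CUBIC)[:,:,::-1])
E
```

```text
[224 192  37  29 441] [242.  207.6] [0.5537 0.0542 0.066 ]
[263 202  15   8  84] [268.7 206. ] [0.6418 0.0497 0.066 ]
[207 206  15   9  87] [214.8 210. ] [0.4643 0.0557 0.066 ]
```

View pics/f.png

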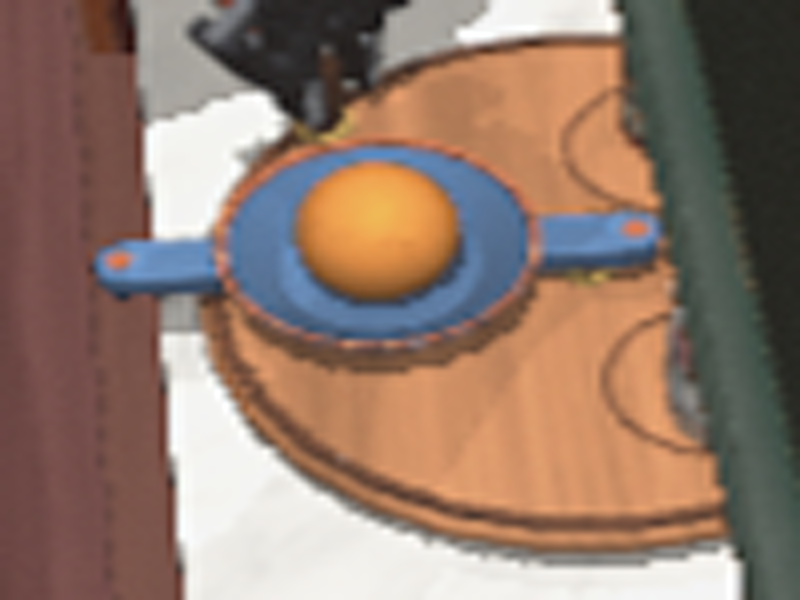

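The dish is at the front with its ears almost along x (near ear at crop (120,262), far ear at (635,230)) and the orange is centred. I'll free the knob and see where the disc settles.

```bash
python3 -m inch '[[0,0,0,0],[0,0,0,0],[0,0,0,0],[0,0,0,0]]' 0.05
python3 - <<'E'
from ang import *
dish();dish('scene')
E
```

```text
t: 11.65
eef_pos: [0.5422, 0.1718, 0.0714]
tool_rot: [0.0, 0.401, 0.916, 0.0]
contact_force: [-0.8, 0.5, -0.1]
gripper_width: 0.589
grasp_force: 0.0
[224 192  37  29 445] [241.9 207.8] [0.5533 0.0535 0.066 ]
[263 202  15   8  83] [268.6 206.1] [0.6416 0.0495 0.066 ]
[207 206  16   9  90] [215.  210.4] [0.4649 0.0539 0.066 ]
[391 185  19  26 329] [400.2 197.5] [ 0.1288 -0.2705  0.066 ]
[ 448  185   64   61 2778] [482.1 211.2] [-0.1609 -0.3674  0.066 ]
[269 194  14  17 107] [276.9 202.9] [0.517  0.0412 0.066 ]
[279 207  14  10  71] [285.4 211.5] [0.4639 0.0681 0.066 ]
```

The disc springs back only about 0.01 rad, which fits a clicked-in state. I'll confirm with a light nudge backwards.

```bash
python3 -m inch '[[0,0,0,0],[0,0,0,0],[0,0,0,0],[0,-0.0026,0,-1],[0,-0.0026,0,-1],[0,0,0,0]]' 0.027|egrep -A9 'pos'|tr '\n' ' ';for i in 1 2 3 ; do python3 -m inch '[[0,-0.0026,0,-1],[0,0,0,0]]' | egrep -A9 'pos'|tr '\n' ' ';echo; done;  python3 - <<'E'
from ang import *
dish()
E
```

```text
eef_pos: [0.538, 0.1678, 0.0713] tool_rot: [0.0, 0.385, 0.923, -0.0] contact_force: [-0.4, 0.3, 1.0] gripper_width: 0.315 grasp_force: 0.0 eef_pos: [0.5363, 0.1662, 0.0714] tool_rot: [0.0, 0.377, 0.926, 0.0] contact_force: [0.4, -0.5, 0.6] gripper_width: 0.313 grasp_force: 0.1 
eef_pos: [0.535, 0.1648, 0.0715] tool_rot: [0.0, 0.369, 0.93, 0.001] contact_force: [1.8, 1.5, -2.3] gripper_width: 0.315 grasp_force: 1.4 
eef_pos: [0.5321, 0.1619, 0.0712] tool_rot: [-0.0, 0.361, 0.933, -0.001] contact_force: [0.3, -0.6, 0.5] gripper_width: 0.316 grasp_force: 0.0 
[224 194  37  28 448] [242.1 208.9] [0.5538 0.0489 0.066 ]
[263 202  15   8  79] [269.  205.8] [0.643  0.0505 0.066 ]
[207 208  16   9  93] [215.  212.4] [0.4642 0.0456 0.066 ]
```

Backward it resists with 2.4 N and then gives, so home lies at tool yaw ≈45.3° left. I'll push back in there and release.

```bash
python3 -m inch '[[0,0.0026,0,1],[0,0.0026,0,1],[0,0.0026,0,1],[0,0.0026,0,1],[0,0,0,0]]'|egrep -A9 'pos'|tr '\n' ' '; python3 -m inch '[[0,-0.0013,0,-0.5],[0,0,0,0],[0,0,0,0],[0,0,0,0]]' 0.055
python3 - <<'E'
from ang import *
dish()
E
```

```text
eef_pos: [0.5402, 0.1705, 0.0713] tool_rot: [0.0, 0.394, 0.919, 0.0] contact_force: [0.2, -0.4, -0.7] gripper_width: 0.319 grasp_force: 0.0 t: 13.9
eef_pos: [0.539, 0.1691, 0.0714]
tool_rot: [0.0, 0.389, 0.921, 0.0]
contact_force: [0.5, 0.3, 0.2]
gripper_width: 0.642
grasp_force: 0.0
[224 193  37  28 441] [242.  207.9] [0.5535 0.053  0.066 ]
[263 202  15   8  83] [268.6 206. ] [0.6416 0.0499 0.066 ]
[207 207  16   8  91] [214.8 210.5] [0.4642 0.0536 0.066 ]
```

```bash
python3 -m inch '[[0,0,-0.02,0],[0,0,-0.04,0],[0,0,-0.04,0],[0,0,-0.02,0]]' 0.06|grep pos
python3 - <<'E'
from ang import *
print(go(bot.get_obs(),[.464,.0536,.17],np.radians(178.8)))
E
```

```text
eef_pos: [0.5403, 0.1699, 0.1948]
(array([-0.0302, -0.1359,  0.0243]), np.float64(-44.63))
```

```bash
python3 -m inch '[[-0.0055,-0.0247,0,0],[-0.0055,-0.0247,0,0],[-0.0055,-0.0247,0,0],[-0.0055,-0.0247,0,0],[-0.0055,-0.0247,0,0],[-0.0027,-0.0124,0.01,-6],[0,0,0.01,-8],[0,0,0,-8],[0,0,0,-8],[0,0,0,-8],[0,0,0,-6.6],[0,0,0,0]]'
python3 - <<'E'
from ang import *
o,w=snap('wrist','g')
E
```

```text
t: 15.55
eef_pos: [0.4625, 0.0527, 0.1713]
tool_rot: [-0.0, 0.01, 1.0, 0.0]
contact_force: [-0.1, 0.2, -0.4]
gripper_width: 0.704
grasp_force: 0.0
```

View pics/g.png

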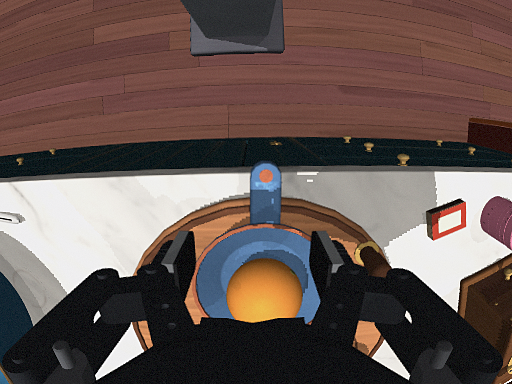

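The ear points straight up in the picture: end (265,163), rivet (265,176), root at the dish rim (265,224).

Run:
```python
from h import *
o,w=snap('wrist')
tip=wonz(o,w,265,163,.068);riv=wonz(o,w,265,176,.068);root=wonz(o,w,265,223,.068)
print(tip,riv,root)
hsv=cv2.cvtColor(w['color'],cv2.COLOR_RGB2HSV);m=cv2.inRange(hsv,(100,90,50),(125,255,255))
for v in (185,195,205,215):
    u=np.where(m[v,235:295])[0]+235;L=wonz(o,w,u.min(),v,.068);Rr=wonz(o,w,u.max()+1,v,.068);print(v,u.min(),u.max(),((L+Rr)/2).round(4),(L-Rr).round(4)[:2])
d=tip-root;yaw=np.arctan2(d[1],d[0]);print(np.degrees(yaw)); g=tip-d/np.linalg.norm(d)*.028
print(g,go(o,[g[0],g[1],.062],yaw))
```

```text
[0.43605389 0.06416558 0.068     ] [0.44661792 0.06401714 0.068     ] [0.48697562 0.06356463 0.068     ]
185 250 280 [0.4541 0.0644 0.068 ] [-0.0006 -0.025 ]
195 250 280 [0.4625 0.0643 0.068 ] [-0.0006 -0.0253]
205 250 280 [0.4711 0.0642 0.068 ] [-0.0006 -0.0255]
215 251 279 [0.4798 0.0641 0.068 ] [-0.0006 -0.0241]
179.3238528617082
[0.46405194 0.06383516 0.068     ] (array([-0.0013,  0.0112,  0.1093]), np.float64(-0.71))
```

```bash
python3 -m inch '[[0,0.008,0.02,-0.7],[0,0,0.025,0],[0,0,0,0]]'|egrep 'pos|rot'
python3 - <<'E'
from h import *
o,w=snap('wrist','i')
hsv=cv2.cvtColor(w['color'],cv2.COLOR_RGB2HSV);m=cv2.inRange(hsv,(100,90,50),(125,255,255))
M=m.copy();M[:,:225]=0;M[:,300:]=0
for v in range(180,280,8):
    u=np.where(M[v])[0]
    if len(u): L=wonz(o,w,u.min(),v,.068);Rr=wonz(o,w,u.max()+1,v,.068);print(v,u.min(),u.max(),((L+Rr)/2).round(4),(L-Rr).round(4)[:2])
E
```

```text
eef_pos: [0.4607, 0.0604, 0.1241]
tool_rot: [-0.002, 0.005, 1.0, -0.0]
180 245 269 [0.4361 0.0648 0.068 ] [-0.0002 -0.016 ]
188 240 274 [0.4414 0.0647 0.068 ] [-0.0002 -0.0225]
196 239 275 [0.4468 0.0647 0.068 ] [-0.0003 -0.024 ]
204 238 275 [0.4523 0.0643 0.068 ] [-0.0003 -0.0249]
212 238 275 [0.4578 0.0643 0.068 ] [-0.0003 -0.0251]
220 238 275 [0.4635 0.0643 0.068 ] [-0.0003 -0.0253]
228 238 275 [0.4693 0.0643 0.068 ] [-0.0003 -0.0256]
236 239 274 [0.4752 0.0642 0.068 ] [-0.0003 -0.0245]
244 239 274 [0.4812 0.0642 0.068 ] [-0.0003 -0.0247]
252 238 274 [0.4874 0.0638 0.068 ] [-0.0003 -0.0257]
260 232 298 [0.4941 0.0702 0.068 ] [-0.0009 -0.0474]
268 225 299 [0.5008 0.0681 0.068 ] [-0.0009 -0.0538]
276 225 299 [0.5076 0.0682 0.068 ] [-0.001  -0.0545]
```

View pics/i.png

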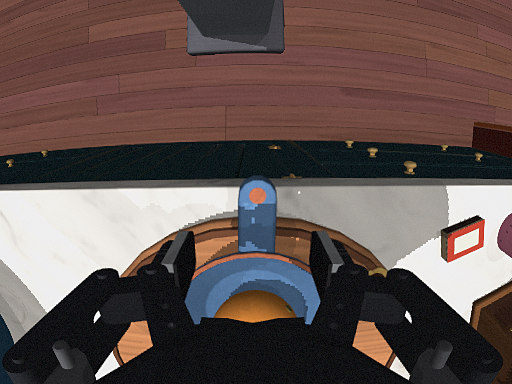

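The close view agrees: ear centreline at y 0.064, 25 mm wide, root at (256,253). I descend and grip.

```bash
python3 -m inch '[[-0.0043,0.0038,0.01,0],[0,0,0.025,0],[0,0,0.022,0],[0,0,0.01,0],[0,0,0,0]]'|egrep -A5 'pos'; python3 -m inch '[[0,0,0,0],[0,0,0,0],[0,0,0,0],[0,0,0,0],[0,0,0,0],[0,0,0,0]]' 0.0 20;python3 -m inch '[[0,0,0,0],[0,0,0,0],[0,0,0,0]]' 0.0 120
```

```text
eef_pos: [0.4668, 0.0646, 0.0587]
tool_rot: [-0.001, 0.005, 1.0, -0.0]
contact_force: [-0.6, -0.4, -0.3]
gripper_width: 0.702
grasp_force: 0.0
t: 17.1
eef_pos: [0.4676, 0.0644, 0.0598]
tool_rot: [0.001, 0.005, 1.0, -0.0]
contact_force: [-0.5, -1.5, 5.9]
gripper_width: 0.303
grasp_force: 20.0
t: 17.4
eef_pos: [0.4676, 0.0646, 0.0601]
tool_rot: [0.001, 0.005, 1.0, -0.0]
contact_force: [-2.1, -0.6, 11.4]
gripper_width: 0.282
grasp_force: 117.0
```

```bash
python3 -m inch '[[0,0,-0.002,0],[0,0,-0.003,0],[0,0,-0.004,0],[0,0,-0.005,0],[0,0,-0.006,0],[0,0,-0.006,0],[0,0,-0.006,0],[0,0,-0.004,0],[0,0,-0.002,0],[0,0,0,0],[0,0,0,0]]'
python3 - <<'E'
from ang import *
o,c=dish();cv2.imwrite('pics/j.png',np.vstack([cv2.resize(c['color'][160:250,180:300],(480,360),interpolation=cv2.INTER_CUBIC)])[:,:,::-1])
E
```

```text
t: 18.5
eef_pos: [0.4669, 0.0645, 0.0972]
tool_rot: [-0.0, 0.005, 1.0, -0.0]
contact_force: [0.6, 0.3, -3.6]
gripper_width: 0.279
grasp_force: 117.8
[223 186  38  28 446] [241.2 201.1] [0.5539 0.0821 0.066 ]
[262 196  15   8  84] [268.4 199.3] [0.6445 0.0784 0.066 ]
```

View pics/j.png

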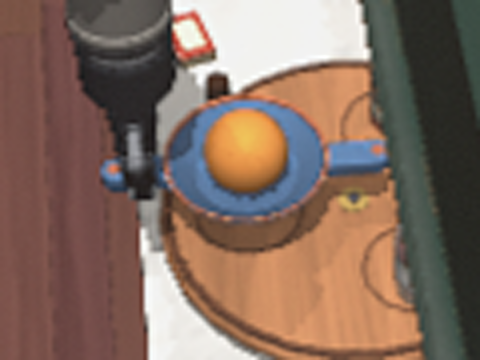

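Clear of the disc, orange centred at (245,150), dish level. I lift further and then turn.

```bash
python3 -m inch '[[0,0,-0.003,0],[0,0,-0.006,0],[0,0,-0.009,0],[0,0,-0.01,0],[0,0,-0.01,0],[0,0,-0.01,0],[0,0,-0.01,0],[0,0,-0.009,0],[0,0,-0.006,0],[0,0,-0.003,0],[0,0,0,0]]'|egrep 'pos|force'; python3 -m inch '[[0,0,0,0.5],[0,0,0,1],[0,0,0,1.5],[0,0,0,2],[0,0,0,2.5],[0,0,0,3],[0,0,0,3],[0,0,0,3],[0,0,0,3],[0,0,0,3],[0,0,0,3],[0,0,0,3]]'|egrep 'pos|force'; python3 -m inch '[[0,0,0,3],[0,0,0,3],[0,0,0,3],[0,0,0,3],[0,0,0,3],[0,0,0,3],[0,0,0,3],[0,0,0,3],[0,0,0,3],[0,0,0,3],[0,0,0,3],[0,0,0,3]]'|egrep 'pos|force';python3 -m inch '[[0,0,0,3],[0,0,0,3],[0,0,0,3],[0,0,0,3],[0,0,0,3],[0,0,0,2.5],[0,0,0,2],[0,0,0,1.5],[0,0,0,1],[0,0,0,0.5],[0,0,0,0],[0,0,0,0]]'
python3 - <<'E'
from ang import *
o,c=dish();w=bot.read_camera('wrist');cv2.imwrite('pics/k.png',np.hstack([cv2.resize(c['color'][150:270,160:310],(400,320),interpolation=cv2.INTER_CUBIC),cv2.resize(w['color'],(400,320))])[:,:,::-1])
R,p=tool(o);print(np.degrees(np.arctan2(R[1,0],R[0,0])),o['q'].round(2))
E
```

```text
eef_pos: [0.4672, 0.0645, 0.1736]
contact_force: [-0.1, 0.2, -2.7]
grasp_force: 117.8
eef_pos: [0.467, 0.0646, 0.1731]
contact_force: [0.5, -0.1, -3.9]
grasp_force: 117.8
eef_pos: [0.4671, 0.0647, 0.1732]
contact_force: [-0.4, -0.0, -3.1]
grasp_force: 117.9
t: 23.25
eef_pos: [0.4671, 0.0645, 0.1733]
tool_rot: [0.0, 0.692, 0.722, 0.0]
contact_force: [0.5, -0.2, -3.2]
gripper_width: 0.273
grasp_force: 117.9
[209 185   8   5  31] [212.6 186.8] [0.4626 0.1581 0.066 ]
[195 192  41  31 549] [215.1 208.6] [0.4655 0.0613 0.066 ]
[214 225   9  17 105] [217.9 232.2] [ 0.4689 -0.0355  0.066 ]
92.47775121891522 [ 0.03  0.26 -0.34  2.08  0.12  0.82 -0.34]
```

View pics/k.png

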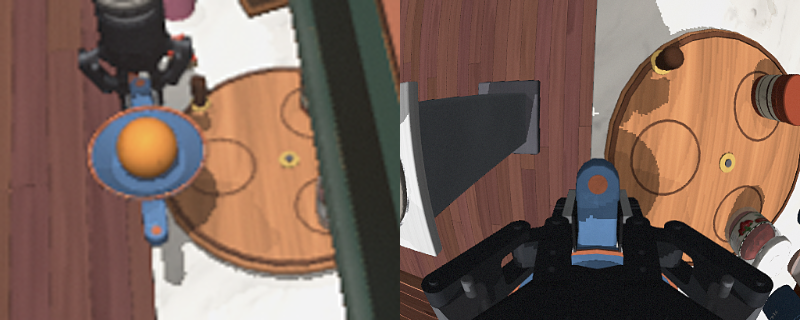

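The dish is held by ear_a with the free ear pointing to −y, towards the bowl, and the orange in the middle. I check the level by projecting where a level free ear should appear, and check that the disc is still home.

```bash
python3 -m inch '[[0,0,0,0],[0,0,0,0],[0,0,0,0],[0,0,0,0],[0,0,0,0]]'|grep pos
python3 - <<'E'
from ang import *
o,c=dish()
for z in (.161,.181,.201): print(z,np.round(proj(c,[.469,-.118,z]),1))
print(np.abs(o['joint_vel']).max())
# axis bolt and knob in the wrist view (pic k: x*512/400 , y*384/320)
w=bot.read_camera('wrist');s=bot.get_obs()
b=wonz(s,w,(728-400)*1.28,162*1.2,.037);k=wonz(s,w,(672-400)*1.28,56*1.2,.080);pl=wonz(s,w,(665-400)*1.28,158*1.2,.036)
f=lambda p:np.arctan2(-(p-b)[1],-(p-b)[0]);print(b,k,pl,'knob',f(k),'place',f(pl),np.hypot(*(k-b)[:2]),np.hypot(*(pl-b)[:2]))
E
```

```text
eef_pos: [0.4671, 0.0645, 0.1733]
[209 185   8   5  32] [212.5 186.9] [0.4622 0.1578 0.066 ]
[195 192  41  31 548] [215.1 208.7] [0.4655 0.061  0.066 ]
[214 225   9  17 104] [217.9 232.1] [ 0.4688 -0.0352  0.066 ]
0.161 [217.1 235.8]
0.181 [216.5 231.7]
0.201 [215.9 227.6]
0.0015545484450677704
[0.64169509 0.06331847 0.037     ] [0.53498675 0.17197828 0.08      ] [0.55013693 0.06410479 0.036     ] knob -0.7944590226087038 place -0.008587990295970545 0.15229452172697186 0.09156153694894431
```

```bash
python3 -c "
from station import bot
print(bot.hand_in())"
```

```text
the job is handed in; nothing more can be done
None
```

The job is handed in (the hand-in gave no verdict): the lazy Susan is clicked home, and the dish is held still by ear_a with its underside about 0.11 m above the disc, level to about 0.01 rad, orange centred, and the free ear pointing right towards the blue bowl.

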